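Pile the component boxes in the kit case and hold its lid at balance

ROBOT

A 7-joint arm with a two-finger parallel gripper is mounted at the origin on the work surface. World frame = base frame: x ahead of the robot, y to its left, z up, the work surface at z = 0. Lengths are in m, angles in rad, forces in N, time in s.
With the tool pointing down it reaches from about 0.35 to 0.9 m from the base axis. Payload 8.1 kg.
Tool frame: the origin (TCP) lies where the fingers leave the gripper's body, on its centre line; the fingertips stand 73 mm ahead of it and the grasp point (between the pads) lies 54 mm ahead of it; z points along the fingers, y is the line along which they close (so a half turn about z gives the same grasp; the last joint's range is limited). The gripper opens to 85 mm and grips with 20 to 120 N. Pads are 22 mm wide; open, the fingers measure 114 mm over their backs; the gripper's body (76 mm by 85 mm) begins 54 mm behind the grasp point. The pads swing forward as they close: fully open they stand 13 mm farther back than shut.
Start: joints at [-1.277, 0.434, 0.025, 1.573, -0.012, 1.134, -0.075], TCP at [0.242, 0.576, 0.304] pointing down, gripper open.
Joint ranges: [-2.62, 2.62], [-0.44, 2.09], [-1.27, 1.32], [0.08, 2.57], [-1.32, 4.46], [0.12, 2], [-2.74, 2.74]. Speed limits (rad/s): [2.22, 2.22, 3.01, 3.01, 3.14, 3.14, 3.14].

INTERFACE

Orientations are given as a unit quaternion [w, x, y, z].
In Python, from station import manip gives the robot as it stands.
- The arm moves only by the tool arm_command, never from a script. Its argument "commands" is a list of rows, each an object with "travel": the shift along the world's x, y, z each as a share of 250 mm, from -1 to 1, a list of three; "twist": the turn, a rotation vector about the world's x, y, z each as a share of pi/4 rad, from -1 to 1, a list of three. In form: [{"travel": [dx, dy, dz], "twist": [wx, wy, wz]}, ...]. A call has 1 to 12 rows; each row is the pose to reach, as a shift and turn from the pose commanded when the call began; what a row does not reach only later rows make up. A row lasts 1/8 s, in which the tool goes at most 62.5 mm and 10.7 degrees, less where a joint would pass 70% of its speed; a pose out of reach is approached as far as the arm can. A call with a number of a shift or a turn outside -1 to 1 is refused whole. A call with a gripper value outside its range is refused whole. "fingers" is the finger opening in mm, from 0 to 85.4, set as the call begins (left out, the last holds). The fingers move at their own pace and stop on an object; the grip force is fixed at half the most. Time passes only in rows, so rows that repeat a pose let the fingers close. It gives the time, the measured TCP pose, the force, the opening and the grip force at its end, in the units of the state.
- manip.state(): the state, without advancing time (a new reading comes with each control period).
- manip.get_image(name): name is "side" or "top" or "wrist"; returns a dict with "image" (480x640x3 uint8, blue, green, red), "mtx" (3x3 intrinsics, pixels), "cam_to_world" (4x4, takes a point from camera to world coordinates). Camera axes: x right, y down, z forward; pixel columns grow to the right and rows downward; lengths in m; the calibration is good to about 2 mm. A picture is of the moment at which its call begins. There is no depth.
- manip.hand_in(): hands the job in; it is judged then, once.
The state is a dict: "time_s": time; "qpos": joint angles; "qvel": joint speeds; "joint_efforts": joint torques, N m; "tcp_pos": TCP position; "tcp_rot": TCP orientation; "wrist_force": force on the tool from outside, world axes, zero at the start; "ft_torque": the same for the moment, N m; "grip_width": finger opening in m; "grip_force": force on a finger pad.
Only numpy, scipy, OpenCV 4.12 (cv2) and the standard library are available. Lean on these libraries where they do the work, as an engineer would, in place of code of your own. Each camera call takes 0.05 s, during which the arm holds its last target. There are 200 camera calls.

TASK

In the open wooden training-kit case, stack the blue flat component box squarely on the grey one that lies there, then the yellow one squarely on the blue, setting each down rather than dropping it. Then take the laid-back lid by the steel bar of its handle, swing it up slowly until it stands upright at its balance point, and finish there still gripping the bar, with the lid at rest: a colleague is about to screw on a new lid stay. Never let the lid fall either way, and leave everything else on the bench alone.

Things in the scene. Friction and masses are not known exactly. Their poses are not given: they have to be found in the camera images.
- case: Open wooden training-kit case with yellow-painted sides, fixed to the bench, 250 (its x) x 230 (its y) x 60 mm tall; walls and floor 12 mm thick, so the inside is 226 x 206 mm. Origin: centre of its underside. Its lid is hinged along the top of its +y (left) wall. A blue transformer (top 46 mm above the bench) and three small terminals stand inside along its -x wall and reach no further in than 43 mm from the outer face of that wall.
- lid (a joint): Angle of the lid in rad: 0 shut flat over the case, 1.57 upright, 2.4 laid back on its stops (the start). The plywood lid (250 mm along the hinge, 208 mm from hinge to edge, 10 mm thick, about 0.35 kg with its handle, the mass varies) turns nearly freely and balances when upright, at 1.57: below that it falls shut, above that it falls back to 2.4.
- lid_hinge (a point): Middle of the lid's hinge line, 66 mm above the bench on the case's +y wall, 115 mm from the case's origin along its y. The hinge line runs along the case's x axis.
- lid_bar (a point): Middle of the steel bar of the lid's U-shaped handle: a round bar 10 mm thick, 130 mm long (about 120 mm free between its arms), parallel to the hinge line and 255 mm from it, in the plane of the lid, with 42 mm of free space between the bar and the lid's edge. It is 238 mm above the bench with the lid laid back and 321 mm with the lid upright. The bar can turn in the fingers as the lid swings.
- grey_box: Flat closed grey plastic component box, 84 (its x) x 46 (its y) x 18 mm (z), about 80 g, flat top. It lies loose on the floor of the case, 60 mm or more from its +y and -y inner walls to the box's middle. Origin: centre of its underside; z up.
- blue_box: Flat closed blue plastic component box, 84 (its x) x 46 (its y) x 18 mm (z), about 80 g, flat top. It lies loose on the bench to the right of the case. Origin: centre of its underside; z up.
- yellow_box: Flat closed yellow plastic component box, 84 (its x) x 46 (its y) x 18 mm (z), about 80 g, flat top. It lies loose on the bench to the right of the case. Origin: centre of its underside; z up.
- jar: Clear lidded jar, yellow cap, 60 mm across, 65 mm tall; bystander. Origin: centre of its underside.
- screwdriver: Screwdriver with orange handle, lying; bystander. Origin: on the table beneath it.
- spool: Metal solder spool standing on end, 54 mm across, 40 mm tall; bystander. Origin: centre of its underside.
- meter: Yellow hand multimeter with dark face, 150 x 75 x 34 mm, lying; bystander. Origin: centre of its underside.
- pliers: Red-handled pliers, 160 mm long, lying; bystander. Origin: on the table below the pivot.
- adapter: Grey mains adapter block, 110 x 65 x 45 mm; bystander. Origin: centre of its underside.

How it is judged:
By the outcome, as a careful person would: the job done as asked, in the order asked, and still so for the second after the job is handed in, while the arm keeps its last pose, push and grip.
It also fails if it takes over 72 s, if anything falls off the work surface, if the arm or the gripper's body presses on something with over 40 N, if the wrist force passes 120 N, or if a joint passes its speed limit or range.

## Working session

There is one attempt and no reset: what is moved stays moved. The work goes in short steps, Python scripts to look and compute and a tool call to move; the robot and the scene stay as the last step left them, time stands still between calls to the robot, and variables do not carry over. Pictures are saved under pics/ and viewed, at most 10 in all, crops included, and the job is handed in when it is done.

Besides the shell and the picture viewer there is one more tool, called after "Call:" as a command line: name --argument value ..., lists and objects as JSON in quotes. arm_command: Moves the arm, as the interface text tells. Shift numbers are shares of 250 mm and turn numbers shares of pi/4 rad, none past 1 either way. Its arguments: {"type":"object","properties":{"commands":{"type":"array","items":{"type":"object","properties":{"travel":{"type":"array","items":{"type":"number"}},"twist":{"type":"array","items":{"type":"number"}}}}},"fingers":{"type":"number"}},"required":["commands"]}

```bash
mkdir -p pics; ls
cat > h.py <<'E'
import numpy as np, cv2
from station import manip
def shot(n,f=None):
    d=manip.get_image(n)
    if f: cv2.imwrite('pics/'+f,d['image'])
    return d
def ray(d,px,z):
    K=np.array(d['mtx']);T=np.array(d['cam_to_world'])
    v=T[:3,:3]@np.linalg.inv(K)@np.array([px[0],px[1],1.]);o=T[:3,3]
    return o+v*(z-o[2])/v[2]
def proj(d,p):
    T=np.linalg.inv(np.array(d['cam_to_world']));q=np.array(d['mtx'])@(T[:3,:3]@np.array(p)+T[:3,3])
    return q[:2]/q[2]
E
python3 - <<'E'
from h import *
import pickle
for n in('top','side'):
    d=shot(n,n+'0.png');pickle.dump(d,open(n+'0.pkl','wb'));print(n,np.round(d['cam_to_world'],3).tolist(),np.round(d['mtx'],1).tolist())
print(manip.state())
E
```

```text
pics
top [[0.019, -0.999, 0.044, 0.555], [-1.0, -0.019, 0.019, -0.009], [-0.018, -0.044, -0.999, 1.196], [0.0, 0.0, 0.0, 1.0]] [[494.5, 0.0, 318.6], [0.0, 494.5, 241.0], [0.0, 0.0, 1.0]]
side [[0.997, -0.062, 0.05, 0.549], [-0.077, -0.579, 0.811, -1.13], [-0.022, -0.813, -0.582, 0.888], [0.0, 0.0, 0.0, 1.0]] [[574.7, 0.0, 314.6], [0.0, 574.7, 239.3], [0.0, 0.0, 1.0]]
{'time_s': 0.1, 'qpos': array([-1.27660265,  0.43516532,  0.02493236,  1.57398419, -0.0115867 ,
        1.13400936, -0.0750962 ]), 'qvel': array([ 0.00049878, -0.00034712, -0.00059164, -0.00277468,  0.00029518,
       -0.00043365, -0.00041058]), 'joint_efforts': array([ 2.06647921e-03, -6.71759391e+01,  1.02787849e+00, -3.16897273e+01,
        1.59418926e-02,  7.41771888e-03, -1.33541161e-05]), 'tcp_pos': array([0.24142799, 0.57611415, 0.30320491]), 'tcp_rot': array([-7.86267819e-05,  1.97108773e-01,  9.80381368e-01, -7.06453249e-04]), 'wrist_force': array([-0.51433656, -0.5658108 , -0.76599276]), 'ft_torque': array([-0.03993895, -0.00249591, -0.01532079]), 'grip_force': 0.0, 'grip_width': 0.08509715170250892}
```

View pics/top0.png

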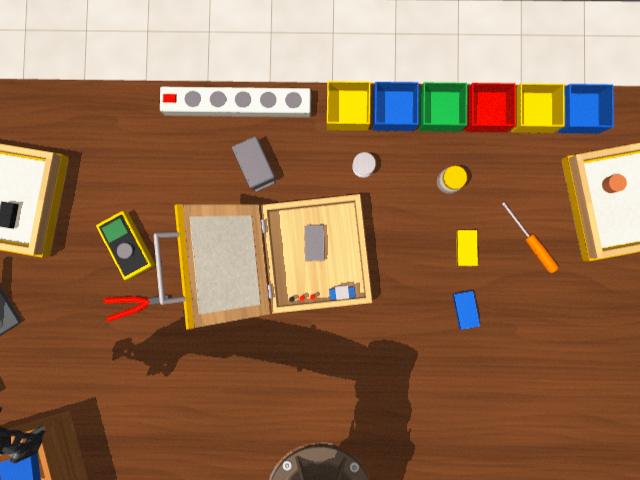

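View pics/side0.png

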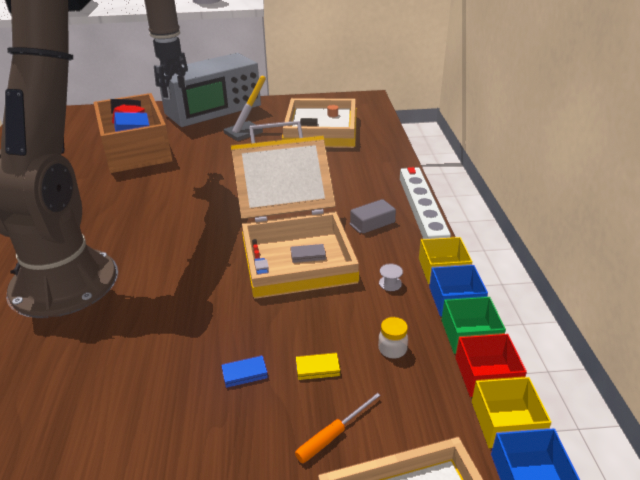

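The top view shows the blue box at (467,309), the yellow at (467,247), the grey at (315,243) in the case, and the handle bar from about (157,235) to (163,303). The side view agrees with that layout.

```bash
cat >> h.py <<'E'
def box(d,mask,z,near,frac=None):
    n,l,s,c=cv2.connectedComponentsWithStats(mask.astype(np.uint8))
    i=min([k for k in range(1,n) if s[k,4]>150],key=lambda k:np.hypot(*(c[k]-near)))
    cs,_=cv2.findContours((l==i).astype(np.uint8),0,2)
    P=np.array([ray(d,p[0],z)[:2] for p in max(cs,key=cv2.contourArea)])
    r=cv2.minAreaRect((P*1000).astype(np.float32));(cx,cy),(w,h),a=r
    if w<h:w,h,a=h,w,a+90
    return np.array([cx,cy])/1000,(w,h),((a+90)%180)-90
def masks(im):
    h=cv2.cvtColor(im,cv2.COLOR_BGR2HSV).astype(int);H,S,V=h[...,0],h[...,1],h[...,2]
    return dict(blue=(abs(H-110)<12)&(S>150)&(V>60),yellow=(abs(H-27)<6)&(S>180)&(V>120),grey=(S<70)&(V>50)&(V<170))
E
python3 - <<'E'
from h import *
import pickle
d=pickle.load(open('top0.pkl','rb'));m=masks(d['image'])
for n,z,p in(('blue',.018,(467,309)),('yellow',.018,(467,247)),('grey',.030,(315,243))): print(n,box(d,m[n],z,np.array(p)))
for p in((263,203),(361,196),(371,301),(270,312)):print('rim',ray(d,p,.06))
for p in((157,235),(163,303),(160,269)):print('bar',ray(d,p,.238))
s=pickle.load(open('side0.pkl','rb'));m=masks(s['image'])
for n,z,p in(('blue',.018,(245,370)),('yellow',.018,(318,365))): print(n,box(s,m[n],z,np.array(p)))
E
```

```text
blue (array([ 0.45094418, -0.3370954 ]), (84.36506652832031, 48.51115798950195), 11.651195526123047)
yellow (array([ 0.59745612, -0.33737271]), (83.52113342285156, 49.605079650878906), 0.41740500926971436)
grey (array([0.6020744 , 0.02425229]), (82.72489929199219, 42.57666778564453), 1.0913759469985962)
rim [0.6899997  0.14315488 0.06      ]
rim [ 0.71011545 -0.08289829  0.06      ]
rim [ 0.46954335 -0.10947831  0.06      ]
rim [0.43965911 0.12097845 0.06      ]
bar [0.60251471 0.32523578 0.238     ]
bar [0.47065855 0.30904802 0.238     ]
bar [0.5363793  0.31711645 0.238     ]
blue (array([ 0.45117587, -0.34771024]), (83.30754852294922, 58.79228973388672), 11.68097972869873)
yellow (array([ 0.59692114, -0.34758224]), (85.01824951171875, 61.4883918762207), 1.5186282396316528)
```

Call:
arm_command --commands '[{"travel": [0, 0, 0.25], "twist": [0, 0, 0]}, {"travel": [0.1, -0.2, 0.4], "twist": [0, 0, -0.2]}, {"travel": [0.4, -0.96, 0.4], "twist": [0, 0, -0.81]}, {"travel": [0.4, -0.96, 0.4], "twist": [0, 0, -0.81]}, {"travel": [0.4, -0.96, 0.4], "twist": [0, 0, -0.81]}, {"travel": [0.4, -0.96, 0.4], "twist": [0, 0, -0.81]}]'

```text
time_s: 0.85
tcp_pos: [0.3431, 0.3326, 0.4041]
tcp_rot: [0.0, 0.496, 0.868, -0.0]
wrist_force: [-0.3, 0.4, 0.5]
grip_width: 0.0852
grip_force: 0.0
```

Call:
arm_command --commands '[{"travel": [0.24, -1, 0], "twist": [0, 0, -0.81]}, {"travel": [0.24, -1, 0], "twist": [0, 0, -0.81]}, {"travel": [0.24, -1, 0], "twist": [0, 0, -0.81]}, {"travel": [0.24, -1, 0], "twist": [0, 0, -0.81]}, {"travel": [0.24, -1, 0], "twist": [0, 0, -0.81]}]'

```text
time_s: 1.48
tcp_pos: [0.4021, 0.0828, 0.4042]
tcp_rot: [0.0, 0.743, 0.669, 0.0]
wrist_force: [0.2, 1.8, -0.2]
grip_width: 0.0857
grip_force: 0.0
```

Call:
arm_command --commands '[{"travel": [0.2, -1, 0], "twist": [0, 0, -0.81]}, {"travel": [0.2, -1, 0], "twist": [0, 0, -0.81]}, {"travel": [0.2, -1, 0], "twist": [0, 0, -0.81]}, {"travel": [0.2, -1, 0], "twist": [0, 0, -0.81]}, {"travel": [0.2, -1, 0], "twist": [0, 0, -0.81]}]'

```text
time_s: 2.1
tcp_pos: [0.4519, -0.1668, 0.404]
tcp_rot: [0.001, 0.915, 0.404, -0.0]
wrist_force: [0.1, -0.2, -0.3]
grip_width: 0.0856
grip_force: 0.0
```

Call:
arm_command --commands '[{"travel": [0, -0.68, -0.6], "twist": [0, 0, -0.81]}, {"travel": [0, -0.68, -0.6], "twist": [0, 0, -0.81]}, {"travel": [0, -0.68, -0.6], "twist": [0, 0, -0.81]}, {"travel": [0, -0.68, -0.6], "twist": [0, 0, -0.81]}, {"travel": [0, -0.68, -0.6], "twist": [0, 0, -0.81]}, {"travel": [0, -0.68, -0.6], "twist": [0, 0, -0.81]}, {"travel": [0, -0.68, -0.6], "twist": [0, 0, -0.81]}]'

```text
time_s: 2.98
tcp_pos: [0.4527, -0.3322, 0.2546]
tcp_rot: [-0.0, 0.995, 0.102, 0.001]
wrist_force: [-0.5, -0.1, -0.7]
grip_width: 0.0853
grip_force: 0.0
```

```bash
cat >> h.py <<'E'
def st():
    s=manip.state();w,x,y,z=s['tcp_rot']
    from scipy.spatial.transform import Rotation as R
    M=R.from_quat([x,y,z,w]).as_matrix()
    print('t',round(s['time_s'],2),'tcp',np.round(s['tcp_pos'],4),'yaw',round(np.degrees(np.arctan2(M[1,1],M[0,1])),2),'zax',np.round(M[:,2],3),'F',np.round(s['wrist_force'],1),'grip',round(s['grip_width'],4),s['grip_force'])
E
python3 - <<'E'
from h import *
st();d=shot('wrist','w1.png');m=masks(d['image'])
c=proj(d,[.451,-.337,.018]);print(c)
print(box(d,m['blue'],.018,c))
t=shot('top');print(box(t,masks(t['image'])['blue'],.018,np.array((467,309))))
E
```

```text
t 2.98 tcp [ 0.4527 -0.3322  0.2546] yaw -78.35 zax [ 0.001  0.001 -1.   ] F [-0.5 -0.1 -0.7] grip 0.0853 0.0
[325.62059208 220.39059333]
(array([ 0.45280173, -0.33855093]), (82.82791900634766, 44.34934997558594), 11.694714546203613)
(array([ 0.46123849, -0.33454926]), (63.174930572509766, 48.512794494628906), 11.762933731079102)
```

View pics/w1.png

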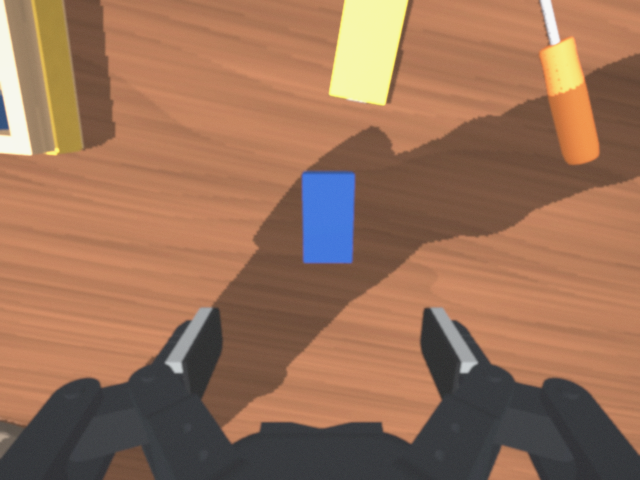

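The wrist view shows the blue box at (328,218), square between the fingers, so the two measurements agree to about 2 mm.

Call:
arm_command --commands '[{"travel": [0, -0.024, -0.2], "twist": [0, 0, 0]}, {"travel": [0, -0.024, -0.4], "twist": [0, 0, 0]}, {"travel": [0, -0.024, -0.55], "twist": [0, 0, 0]}, {"travel": [0, -0.024, -0.64], "twist": [0, 0, 0]}, {"travel": [0, -0.024, -0.68], "twist": [0, 0, 0]}, {"travel": [0, -0.024, -0.68], "twist": [0, 0, 0]}]' --fingers 62

```text
time_s: 3.82
tcp_pos: [0.4519, -0.3394, 0.0842]
tcp_rot: [-0.0, 0.995, 0.1, 0.0]
wrist_force: [0.2, 0.9, 0.1]
grip_width: 0.0621
grip_force: 0.0
```

Run:
```python
from h import *
st();d=shot('side');i=d['image'];p=proj(d,[.452,-.338,.05]).astype(int)
cv2.imwrite('pics/s1.png',cv2.resize(i[p[1]-70:p[1]+70,p[0]-90:p[0]+90],None,fx=4,fy=4))
```

```text
t 3.83 tcp [ 0.4519 -0.3394  0.0842] yaw -78.51 zax [ 0.  0. -1.] F [0.2 0.9 0.1] grip 0.0621 0.0
```

View pics/s1.png

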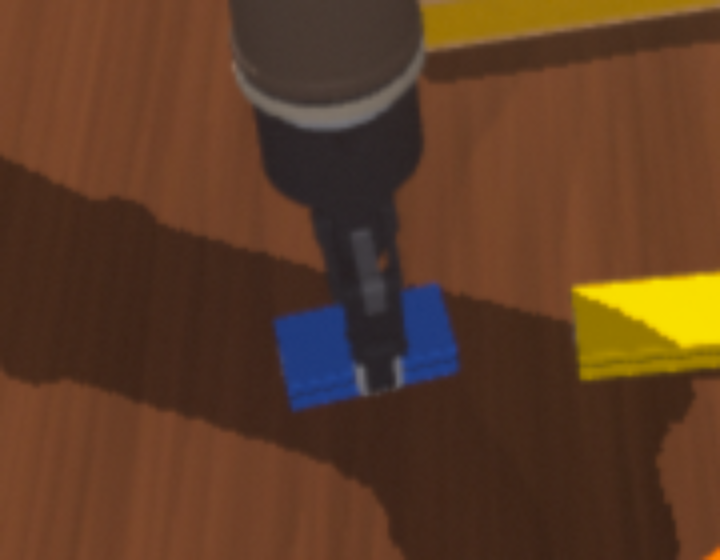

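The fingers straddle the box (crop, around (375,370)). I'll lower a little and close.

Call:
arm_command --commands '[{"travel": [0, 0, -0.02], "twist": [0, 0, 0]}, {"travel": [0, 0, -0.02], "twist": [0, 0, 0]}]'

```text
time_s: 4.12
tcp_pos: [0.4518, -0.3395, 0.0792]
tcp_rot: [0.0, 0.995, 0.1, 0.0]
wrist_force: [1.0, -0.9, -1.1]
grip_width: 0.0619
grip_force: 0.0
```

Call:
arm_command --commands '[{"travel": [0, 0, 0], "twist": [0, 0, 0]}, {"travel": [0, 0, 0], "twist": [0, 0, 0]}, {"travel": [0, 0, 0], "twist": [0, 0, 0]}, {"travel": [0, 0, 0], "twist": [0, 0, 0]}]' --fingers 35

```text
time_s: 4.62
tcp_pos: [0.4517, -0.3397, 0.0796]
tcp_rot: [0.0, 0.995, 0.1, 0.0]
wrist_force: [-1.0, 1.8, 7.3]
grip_width: 0.044
grip_force: 61.2
```

Call:
arm_command --commands '[{"travel": [0, 0, 0.06], "twist": [0, 0, 0]}, {"travel": [0, 0, 0.2], "twist": [0, 0, 0]}, {"travel": [0, 0.1, 0.4], "twist": [0, 0, 0]}, {"travel": [0.1, 0.3, 0.6], "twist": [0, 0, 0]}, {"travel": [0.2, 0.5, 0.72], "twist": [0, 0, 0]}, {"travel": [0.3, 0.7, 0.72], "twist": [0, 0, 0]}, {"travel": [0.3, 0.7, 0.72], "twist": [0, 0, 0]}]'

```text
time_s: 5.5
tcp_pos: [0.5291, -0.1592, 0.2597]
tcp_rot: [-0.001, 0.995, 0.104, 0.001]
wrist_force: [-1.5, -1.5, -1.0]
grip_width: 0.0443
grip_force: 61.6
```

Call:
arm_command --commands '[{"travel": [0.1, 0.2, 0], "twist": [0, 0, -0.08]}, {"travel": [0.2, 0.4, 0], "twist": [0, 0, -0.16]}, {"travel": [0.3, 0.6, 0], "twist": [0, 0, -0.235]}, {"travel": [0.3, 0.755, 0], "twist": [0, 0, -0.235]}, {"travel": [0.3, 0.755, 0], "twist": [0, 0, -0.235]}, {"travel": [0.3, 0.755, 0], "twist": [0, 0, -0.235]}]'

```text
time_s: 6.25
tcp_pos: [0.6012, 0.0229, 0.2594]
tcp_rot: [0.0, 1.0, 0.007, 0.0]
wrist_force: [0.4, -0.1, -1.5]
grip_width: 0.0442
grip_force: 61.6
```

Run:
```python
from h import *
st();d=shot('wrist','w2.png');m=masks(d['image'])
c=proj(d,[.602,.024,.03]);print(c)
print(box(d,m['grey'],.03,c))
```

```text
t 6.25 tcp [0.6012 0.0229 0.2594] yaw -89.18 zax [ 0.    -0.001 -1.   ] F [ 0.4 -0.1 -1.5] grip 0.0442 61.59395098686218
[319.57529482 218.54074086]
(array([0.61774634, 0.02014554]), (101.15415954589844, 62.28337860107422), 87.60884094238281)
```

View pics/w2.png

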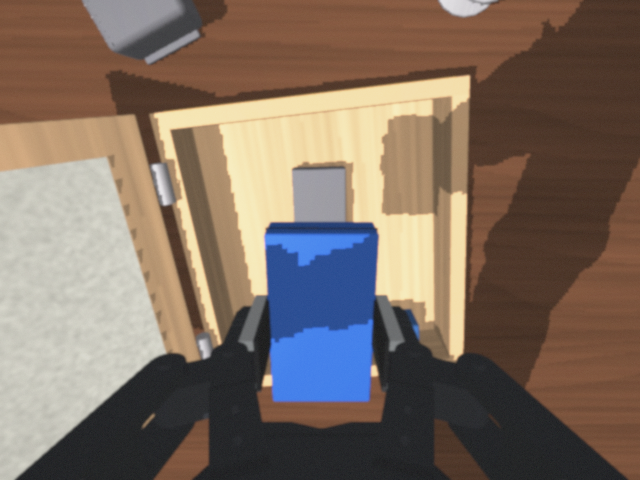

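The wrist view shows the grey box's far edge from (293,168) to (346,167), with the held blue box covering rows 223–401 in front of it.

Run:
```python
from h import *
import pickle
s=manip.state();d=manip.get_image('wrist');im=d['image'];print('cam',np.round(d['cam_to_world'],3).tolist())
m=masks(im)
b=m['blue'].astype(np.uint8)
for z in (.198,): print('blue',box(d,m['blue'],z,np.array((320,320))))
for p in((265,234),(378,234),(272,401),(370,401)):print(np.round(ray(d,p,.198),4))
# grey visible part
g=m['grey'][150:220,280:360]; ys,xs=np.nonzero(g)
print('rows',ys.min()+150); 
for r in (175,190,205,215):
    x=np.nonzero(m['grey'][r,280:360])[0]+280; print(r,x.min(),x.max(),np.round(ray(d,(x.min(),r),.03),4)[:2],np.round(ray(d,(x.max()+1,r),.03),4)[:2])
for c in (300,320,340):
    y=np.nonzero(m['grey'][150:220,c])[0]+150; print(c,y.min(),np.round(ray(d,(c,y.min()),.03),4))
d=pickle.load(open('top0.pkl','rb'))
cv2.imwrite('pics/g.png',cv2.resize(d['image'][215:270,290:345],None,fx=10,fy=10))
```

```text
cam [[0.014, -0.945, -0.325, 0.687], [-1.0, -0.013, -0.006, 0.024], [0.002, 0.325, -0.946, 0.33], [0.0, 0.0, 0.0, 1.0]]
blue (array([0.60415887, 0.02272807]), (87.16554260253906, 46.01309585571289), 0.7253300547599792)
[0.6429 0.0453 0.198 ]
[6.435e-01 5.000e-04 1.980e-01]
[0.5597 0.0451 0.198 ]
[ 0.5603 -0.0013  0.198 ]
rows 166
175 293 345 [0.6402 0.0466] [0.6408 0.0015]
190 294 345 [0.6273 0.0459] [0.6279 0.001 ]
205 294 345 [0.6141 0.0461] [6.147e-01 5.000e-04]
215 295 345 [0.605  0.0453] [6.056e-01 2.000e-04]
300 167 [0.647  0.0406 0.03  ]
320 167 [0.6473 0.0237 0.03  ]
340 166 [0.6483 0.0069 0.03  ]
```

View pics/g.png

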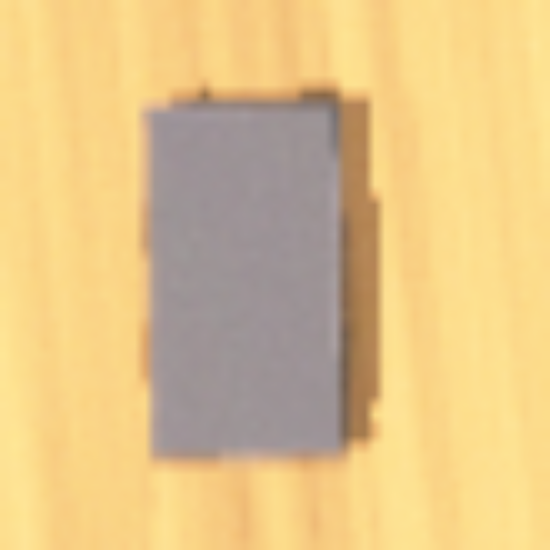

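Call:
arm_command --commands '[{"travel": [0, 0, -0.15], "twist": [0, 0, 0.027]}, {"travel": [0, 0, -0.3], "twist": [0, 0, 0.027]}, {"travel": [0, 0, -0.42], "twist": [0, 0, 0.027]}, {"travel": [0, 0, -0.5], "twist": [0, 0, 0.027]}, {"travel": [0, 0, -0.55], "twist": [0, 0, 0.027]}, {"travel": [0, 0, -0.575], "twist": [0, 0, 0.027]}, {"travel": [0, 0, -0.585], "twist": [0, 0, 0.027]}, {"travel": [0, 0, -0.592], "twist": [0, 0, 0.027]}, {"travel": [0, 0, -0.592], "twist": [0, 0, 0.027]}]'

```text
time_s: 7.48
tcp_pos: [0.6018, 0.0242, 0.1113]
tcp_rot: [-0.0, 1.0, 0.018, 0.0]
wrist_force: [-0.1, 0.4, -0.6]
grip_width: 0.0446
grip_force: 61.6
```

Call:
arm_command --commands '[{"travel": [0, 0, -0.004], "twist": [0, 0, 0]}, {"travel": [0, 0, -0.004], "twist": [0, 0, 0]}]'

```text
time_s: 7.72
tcp_pos: [0.6016, 0.0243, 0.11]
tcp_rot: [-0.0, 1.0, 0.018, 0.0]
wrist_force: [0.0, 0.6, -1.4]
grip_width: 0.0441
grip_force: 61.6
```

Call:
arm_command --commands '[{"travel": [0, 0, -0.004], "twist": [0, 0, 0]}, {"travel": [0, 0, -0.004], "twist": [0, 0, 0]}]'

```text
time_s: 7.98
tcp_pos: [0.6017, 0.0242, 0.1096]
tcp_rot: [-0.0, 1.0, 0.018, 0.0]
wrist_force: [-3.4, 0.4, 8.2]
grip_width: 0.0442
grip_force: 62.6
```

Run:
```python
from h import *
st();d=shot('side','s2.png');i=d['image'];p=proj(d,[.602,.024,.05]).astype(int)
cv2.imwrite('pics/s2.png',cv2.resize(i[p[1]-60:p[1]+60,p[0]-80:p[0]+80],None,fx=5,fy=5))
```

```text
t 7.97 tcp [0.6017 0.0242 0.1096] yaw -87.9 zax [ 0.     0.001 -1.   ] F [-3.4  0.4  8.2] grip 0.0442 62.56813287734985
```

View pics/s2.png

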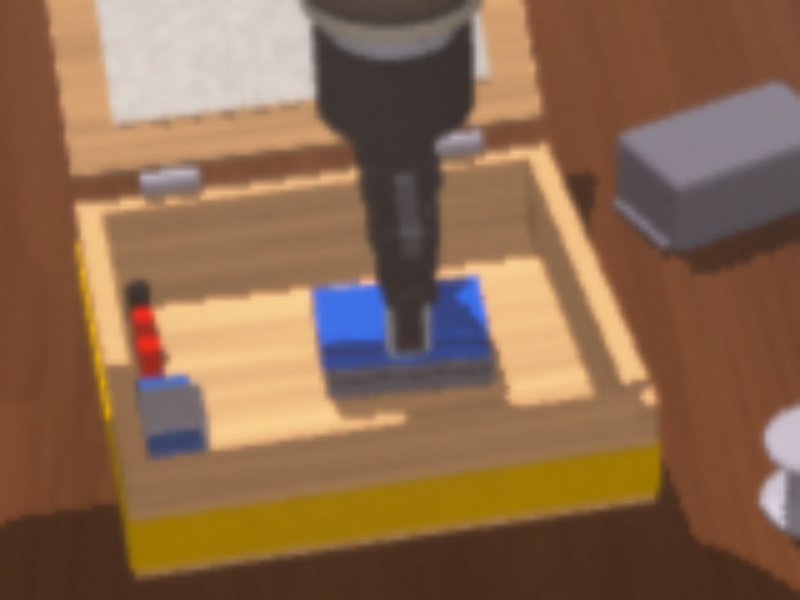

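The crop shows blue resting on grey with their edges aligned within a pixel or so (grey visible at (410,375)). I'll release, lift and check.

Call:
arm_command --commands '[{"travel": [0, 0, 0], "twist": [0, 0, 0]}, {"travel": [0, 0, 0], "twist": [0, 0, 0]}, {"travel": [0, 0, 0], "twist": [0, 0, 0]}, {"travel": [0, 0, 0], "twist": [0, 0, 0]}]' --fingers 62

```text
time_s: 8.52
tcp_pos: [0.6016, 0.0242, 0.1089]
tcp_rot: [0.0, 1.0, 0.018, -0.0]
wrist_force: [-0.8, -0.8, -0.0]
grip_width: 0.0618
grip_force: 0.0
```

Call:
arm_command --commands '[{"travel": [0, 0, 0.1], "twist": [0, 0, 0]}, {"travel": [0, 0, 0.3], "twist": [0, 0, 0]}, {"travel": [0, 0, 0.5], "twist": [0, 0, 0]}, {"travel": [0, 0, 0.6], "twist": [0, 0, 0]}, {"travel": [0, 0, 0.6], "twist": [0, 0, 0]}]'

```text
time_s: 9.15
tcp_pos: [0.6024, 0.0239, 0.2609]
tcp_rot: [-0.0, 1.0, 0.018, 0.002]
wrist_force: [0.5, 0.1, 0.5]
grip_width: 0.0622
grip_force: 0.0
```

Run:
```python
from h import *
st();d=shot('wrist','w3.png');m=masks(d['image'])
c=proj(d,[.602,.024,.048]);print(c)
print(box(d,m['blue'],.048,c))
t=shot('side');c=proj(t,[.597,-.338,.018]);print(box(t,masks(t['image'])['yellow'],.018,c))
```

```text
t 9.15 tcp [0.6024 0.0239 0.2609] yaw -87.9 zax [ 0.004  0.001 -1.   ] F [0.5 0.1 0.5] grip 0.0622 0.0
[321.08059375 226.15645797]
(array([0.60333258, 0.0241417 ]), (83.38986206054688, 43.54435348510742), 2.0360097885131836)
(array([ 0.59692114, -0.34758224]), (85.01824951171875, 61.4883918762207), 1.5186282396316528)
```

View pics/w3.png

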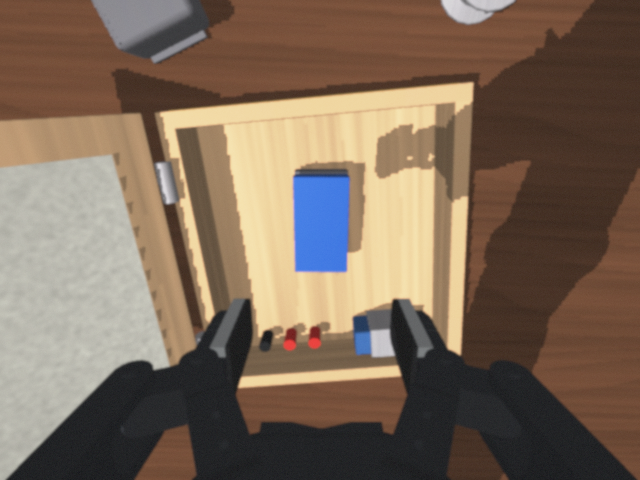

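The blue box sits squarely on the grey at (321,225), with the grey only just showing at the far edge. Yellow next.

Call:
arm_command --commands '[{"travel": [0, -0.25, 0], "twist": [0, 0, 0]}, {"travel": [0, -0.5, 0], "twist": [0, 0, 0]}, {"travel": [0, -0.75, 0], "twist": [0, 0, 0]}, {"travel": [0, -1, 0], "twist": [0, 0, 0]}, {"travel": [0, -1, 0], "twist": [0, 0, 0]}]'

```text
time_s: 9.88
tcp_pos: [0.5988, -0.2329, 0.2581]
tcp_rot: [0.002, 1.0, 0.013, -0.001]
wrist_force: [-0.2, 0.3, 0.0]
grip_width: 0.0615
grip_force: 0.0
```

Call:
arm_command --commands '[{"travel": [-0.02, -0.2, 0], "twist": [0, 0, -0.03]}, {"travel": [-0.02, -0.4, -0.1], "twist": [0, 0, -0.03]}, {"travel": [-0.02, -0.45, -0.2], "twist": [0, 0, -0.03]}, {"travel": [-0.02, -0.45, -0.2], "twist": [0, 0, -0.03]}, {"travel": [-0.02, -0.45, -0.2], "twist": [0, 0, -0.03]}]'

```text
time_s: 10.5
tcp_pos: [0.5974, -0.3363, 0.2088]
tcp_rot: [-0.001, 1.0, 0.008, -0.0]
wrist_force: [0.9, -1.1, 1.0]
grip_width: 0.0619
grip_force: 0.0
```

Run:
```python
from h import *
st();d=shot('wrist','w4.png');m=masks(d['image'])
c=proj(d,[.597,-.338,.018]);print(c)
print(box(d,m['yellow'],.018,c))
```

```text
t 10.5 tcp [ 0.5974 -0.3363  0.2088] yaw -89.13 zax [-0.     0.001 -1.   ] F [ 0.9 -1.1  1. ] grip 0.0619 0.0
[323.58972479 233.41589131]Traceback (most recent call last):
  File "<stdin>", line 4, in <module>
  File "h.py", line 16, in box
    i=min([k for k in range(1,n) if s[k,4]>150],key=lambda k:np.hypot(*(c[k]-near)))
ValueError: min() iterable argument is empty
```

Run:
```python
from h import *
d=shot('wrist');h=cv2.cvtColor(d['image'],cv2.COLOR_BGR2HSV).astype(int)
print(h[233,324]);m=(h[...,0]>22)&(h[...,0]<36)&(h[...,1]>90)&(h[...,2]>80)
print(box(d,m,.018,np.array((324,233))))
```

```text
[ 26 149 239]
(array([ 0.59963281, -0.33900378]), (85.66156768798828, 46.56636047363281), 1.8681098222732544)
```

Call:
arm_command --commands '[{"travel": [0.005, -0.009, -0.15], "twist": [0, 0, 0.014]}, {"travel": [0.005, -0.009, -0.3], "twist": [0, 0, 0.014]}, {"travel": [0.005, -0.009, -0.42], "twist": [0, 0, 0.014]}, {"travel": [0.005, -0.009, -0.49], "twist": [0, 0, 0.014]}, {"travel": [0.005, -0.009, -0.518], "twist": [0, 0, 0.014]}, {"travel": [0.005, -0.009, -0.518], "twist": [0, 0, 0.014]}, {"travel": [0.005, -0.009, -0.518], "twist": [0, 0, 0.014]}]'

```text
time_s: 11.48
tcp_pos: [0.5983, -0.341, 0.0807]
tcp_rot: [0.0, 1.0, 0.012, 0.001]
wrist_force: [-1.4, -0.6, -0.6]
grip_width: 0.0618
grip_force: 0.0
```

Call:
arm_command --commands '[{"travel": [0, 0, 0], "twist": [0, 0, 0]}, {"travel": [0, 0, 0], "twist": [0, 0, 0]}, {"travel": [0, 0, 0], "twist": [0, 0, 0]}, {"travel": [0, 0, 0], "twist": [0, 0, 0]}]' --fingers 35

```text
time_s: 11.98
tcp_pos: [0.5983, -0.3411, 0.0808]
tcp_rot: [0.0, 1.0, 0.012, 0.001]
wrist_force: [0.1, 0.6, 5.8]
grip_width: 0.0439
grip_force: 61.6
```

Call:
arm_command --commands '[{"travel": [0, 0, 0.06], "twist": [0, 0, 0]}, {"travel": [0, 0, 0.2], "twist": [0, 0, 0]}, {"travel": [0, 0.1, 0.4], "twist": [0, 0, 0]}, {"travel": [0, 0.3, 0.6], "twist": [0, 0, 0]}, {"travel": [0, 0.5, 0.72], "twist": [0, 0, 0]}, {"travel": [0, 0.7, 0.72], "twist": [0, 0, 0]}, {"travel": [0, 0.7, 0.72], "twist": [0, 0, 0]}]'

```text
time_s: 12.85
tcp_pos: [0.599, -0.1597, 0.2602]
tcp_rot: [-0.002, 1.0, 0.016, 0.0]
wrist_force: [-0.2, -0.6, 0.2]
grip_width: 0.044
grip_force: 61.4
```

Call:
arm_command --commands '[{"travel": [0.01, 0.2, 0], "twist": [0, 0, 0.01]}, {"travel": [0.01, 0.4, 0], "twist": [0, 0, 0.01]}, {"travel": [0.01, 0.6, 0], "twist": [0, 0, 0.01]}, {"travel": [0.01, 0.75, 0], "twist": [0, 0, 0.01]}, {"travel": [0.01, 0.75, 0], "twist": [0, 0, 0.01]}, {"travel": [0.01, 0.75, 0], "twist": [0, 0, 0.01]}]'

```text
time_s: 13.6
tcp_pos: [0.6003, 0.0206, 0.26]
tcp_rot: [0.0, 1.0, 0.015, 0.0]
wrist_force: [0.5, -0.6, -1.5]
grip_width: 0.044
grip_force: 61.5
```

Run:
```python
from h import *
st();d=shot('wrist','w5.png');im=d['image'];h=cv2.cvtColor(im,cv2.COLOR_BGR2HSV).astype(int);m=masks(im)
z=manip.state()['tcp_pos'][2]-.0796+.018
y=(h[...,0]>22)&(h[...,0]<36)&(h[...,1]>90)&(h[...,2]>80)
for n,mk,z,R in(('Y',y,z,(270,300,330,360,390)),('B',m['blue'],.048,(180,190,200,210))):
    for r in R:
        x=np.nonzero(mk[r,255:390])[0]+255
        if len(x): print(n,r,x.min(),x.max(),np.round(ray(d,(x.min(),r),z),4)[:2],np.round(ray(d,(x.max()+1,r),z),4)[:2])
    c=np.nonzero(mk[:420,320])[0];print(n,'col320',c.min(),c.max(),np.round(ray(d,(320,c.min()),z),4)[:2],np.round(ray(d,(320,c.max()+1),z),4)[:2])
```

```text
t 13.6 tcp [0.6003 0.0206 0.26  ] yaw -88.23 zax [ 0.001 -0.001 -1.   ] F [ 0.5 -0.6 -1.5] grip 0.044 61.49803876876831
Y 270 268 374 [0.6259 0.0434] [ 6.273e-01 -5.000e-04]
Y 300 269 373 [0.6121 0.0432] [ 0.6134 -0.0013]
Y 330 271 372 [0.5973 0.0426] [ 0.5987 -0.002 ]
Y 360 271 371 [0.5815 0.0428] [ 0.5829 -0.0028]
Y 390 273 368 [0.5647 0.0421] [ 0.5661 -0.0028]
Y col320 223 399 [0.6467 0.0227] [0.5595 0.02  ]
B 180 290 343 [0.6375 0.0467] [0.6389 0.0032]
B 190 290 343 [0.6294 0.0467] [0.6307 0.0028]
B 200 291 343 [0.6211 0.0459] [0.6225 0.0024]
B 210 291 343 [0.6126 0.0458] [0.614  0.0019]
B col320 172 219 [0.6446 0.0228] [0.6048 0.0215]
```

View pics/w5.png

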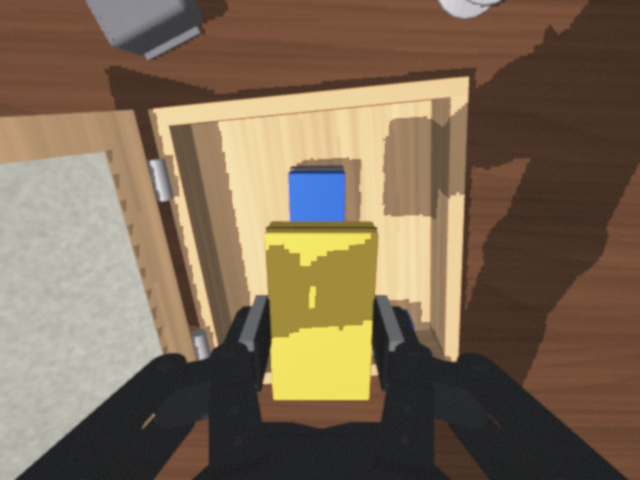

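The wrist view shows the held yellow box at (320,310), with blue's far edge at row 172. The correction needed is about +1 mm in x, +3 mm in y and +0.5°.

Call:
arm_command --commands '[{"travel": [0.005, 0.013, -0.12], "twist": [0, 0, 0.011]}, {"travel": [0.005, 0.013, -0.25], "twist": [0, 0, 0.011]}, {"travel": [0.005, 0.013, -0.36], "twist": [0, 0, 0.011]}, {"travel": [0.005, 0.013, -0.44], "twist": [0, 0, 0.011]}, {"travel": [0.005, 0.013, -0.49], "twist": [0, 0, 0.011]}, {"travel": [0.005, 0.013, -0.51], "twist": [0, 0, 0.011]}, {"travel": [0.005, 0.013, -0.518], "twist": [0, 0, 0.011]}, {"travel": [0.005, 0.013, -0.522], "twist": [0, 0, 0.011]}, {"travel": [0.005, 0.013, -0.522], "twist": [0, 0, 0.011]}]'

```text
time_s: 14.78
tcp_pos: [0.6018, 0.0253, 0.1293]
tcp_rot: [-0.0, 1.0, 0.02, 0.0]
wrist_force: [0.1, -1.5, -1.4]
grip_width: 0.044
grip_force: 61.5
```

Call:
arm_command --commands '[{"travel": [0, 0, -0.004], "twist": [0, 0, 0]}, {"travel": [0, 0, -0.004], "twist": [0, 0, 0]}]'

```text
time_s: 15.02
tcp_pos: [0.6018, 0.0252, 0.1287]
tcp_rot: [-0.0, 1.0, 0.02, 0.0]
wrist_force: [-1.5, 1.6, 6.4]
grip_width: 0.0441
grip_force: 62.3
```

Call:
arm_command --commands '[{"travel": [0, 0, 0], "twist": [0, 0, 0]}, {"travel": [0, 0, 0], "twist": [0, 0, 0]}, {"travel": [0, 0, 0], "twist": [0, 0, 0]}, {"travel": [0, 0, 0], "twist": [0, 0, 0]}]' --fingers 62

```text
time_s: 15.52
tcp_pos: [0.6016, 0.0252, 0.1279]
tcp_rot: [0.0, 1.0, 0.02, -0.0]
wrist_force: [-0.4, -0.3, 0.0]
grip_width: 0.0618
grip_force: 0.0
```

Call:
arm_command --commands '[{"travel": [0, 0, 0.1], "twist": [0, 0, 0]}, {"travel": [0, 0, 0.3], "twist": [0, 0, 0]}, {"travel": [0, 0, 0.5], "twist": [0, 0, 0]}, {"travel": [0, 0, 0.7], "twist": [0, 0, 0.05]}, {"travel": [0, 0, 0.9], "twist": [0, 0, 0.09]}, {"travel": [0, 0, 1], "twist": [0, 0, 0.09]}, {"travel": [0, 0, 1], "twist": [0, 0, 0.09]}]'

```text
time_s: 16.4
tcp_pos: [0.6022, 0.0247, 0.3798]
tcp_rot: [-0.0, 0.998, 0.056, 0.002]
wrist_force: [0.1, 1.1, -1.3]
grip_width: 0.0621
grip_force: 0.0
```

Run:
```python
from h import *
st();d=shot('wrist');im=d['image'];h=cv2.cvtColor(im,cv2.COLOR_BGR2HSV).astype(int)
y=(h[...,0]>22)&(h[...,0]<36)&(h[...,1]>110)&(h[...,2]>80)
s=shot('side');c=proj(d,[.602,.024,.066]);print(c)
a=cv2.resize(im[max(0,int(c[1])-60):int(c[1])+60,int(c[0])-65:int(c[0])+65],(433,400))
p=proj(s,[.602,.024,.05]).astype(int);b=cv2.resize(s['image'][p[1]-45:p[1]+35,p[0]-37:p[0]+36],(365,400))
cv2.imwrite('pics/st.png',np.hstack([a,b]))
```

```text
t 16.4 tcp [0.6022 0.0247 0.3798] yaw -83.63 zax [ 0.003  0.001 -1.   ] F [ 0.1  1.1 -1.3] grip 0.0621 0.0
[321.54380766 199.80633151]
```

View pics/st.png

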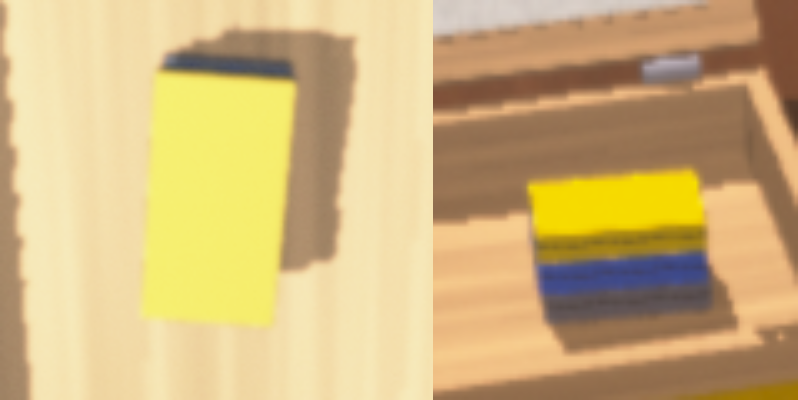

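The stack is aligned: yellow on blue on grey in both crops. Next, hover over the lid bar, expected near (0.540, 0.318, 0.238).

Call:
arm_command --commands '[{"travel": [-0.06, 0.2, 0.08], "twist": [0, 0, 0]}, {"travel": [-0.12, 0.4, 0.08], "twist": [0, 0, 0]}, {"travel": [-0.16, 0.6, 0.08], "twist": [0, 0, 0]}, {"travel": [-0.2, 0.8, 0.08], "twist": [0, 0, 0]}, {"travel": [-0.2, 0.9, 0.08], "twist": [0, 0, 0]}, {"travel": [-0.2, 0.9, 0.08], "twist": [0, 0, 0]}]' --fingers 40

```text
time_s: 17.25
tcp_pos: [0.5511, 0.2523, 0.3964]
tcp_rot: [0.001, 0.998, 0.057, -0.001]
wrist_force: [0.6, -0.7, -0.5]
grip_width: 0.04
grip_force: 0.0
```

Call:
arm_command --commands '[{"travel": [-0.05, 0.1, 0], "twist": [0, 0, 0]}, {"travel": [-0.05, 0.27, 0], "twist": [0, 0, 0]}, {"travel": [-0.05, 0.27, 0], "twist": [0, 0, 0]}, {"travel": [-0.05, 0.27, 0], "twist": [0, 0, 0]}]'

```text
time_s: 17.75
tcp_pos: [0.5397, 0.3155, 0.3977]
tcp_rot: [0.001, 0.999, 0.054, -0.0]
wrist_force: [0.9, -0.5, 0.9]
grip_width: 0.0397
grip_force: 0.0
```

Run:
```python
from h import *
import pickle
st();d=shot('wrist','w6.png')
def prof(d,nm):
    h=cv2.cvtColor(d['image'],cv2.COLOR_BGR2HSV).astype(int)
    for off in(-.045,-.03,-.015,0,.015,.03,.045):
        b=np.array([.540,.318,.238])+off*np.array([.9936,.1132,0])
        u=[]
        for t in np.arange(-.03,.0301,.001):
            q=proj(d,b+t*np.array([-.1132,.9936,0]));x,y=q.round().astype(int)
            u.append((t,h[y,x,1]) if 0<=x<640 and 0<=y<480 else (t,255))
        u=np.array(u);k=u[u[:,1]<70,0];print(nm,off,np.round(proj(d,b)),(round(k.min(),3),round(k.max(),3),len(k)) if len(k) else None,int(u[:,1].min()))
prof(d,'w');prof(pickle.load(open('top0.pkl','rb')),'t')
```

```text
t 17.75 tcp [0.5397 0.3155 0.3977] yaw -83.78 zax [ 0.    -0.002 -1.   ] F [ 0.9 -0.5  0.9] grip 0.0397 0.0
w -0.045 [318. 303.] (np.float64(-0.03), np.float64(0.006), 19) 2
w -0.03 [317. 285.] (np.float64(-0.003), np.float64(0.007), 11) 2
w -0.015 [317. 266.] (np.float64(-0.003), np.float64(0.006), 10) 2
w 0 [317. 246.] (np.float64(-0.003), np.float64(0.007), 11) 1
w 0.015 [317. 226.] (np.float64(-0.003), np.float64(0.007), 11) 2
w 0.03 [317. 204.] (np.float64(-0.003), np.float64(0.007), 11) 1
w 0.045 [317. 182.] (np.float64(-0.003), np.float64(0.007), 11) 1
t -0.045 [161. 290.] (np.float64(-0.004), np.float64(0.005), 10) 11
t -0.03 [161. 283.] (np.float64(-0.003), np.float64(0.006), 10) 12
t -0.015 [160. 275.] (np.float64(-0.002), np.float64(0.007), 10) 12
t 0 [160. 267.] (np.float64(-0.003), np.float64(0.007), 11) 11
t 0.015 [159. 259.] (np.float64(-0.002), np.float64(0.03), 13) 12
t 0.03 [158. 252.] (np.float64(-0.002), np.float64(0.007), 10) 12
t 0.045 [158. 244.] (np.float64(-0.001), np.float64(0.008), 10) 15
```

Both cameras put the bar 2 mm beyond the assumed line, at a yaw of about 6.5°. The grip target is (0.540, 0.320), TCP z about 0.300.

Call:
arm_command --commands '[{"travel": [0, 0.016, -0.1], "twist": [0, 0, 0]}, {"travel": [0, 0.016, -0.2], "twist": [0, 0, 0]}, {"travel": [0, 0.016, -0.3], "twist": [0, 0, 0]}, {"travel": [0, 0.016, -0.36], "twist": [0, 0, 0]}, {"travel": [0, 0.016, -0.39], "twist": [0, 0, 0]}, {"travel": [0, 0.016, -0.39], "twist": [0, 0, 0]}, {"travel": [0, 0.016, -0.39], "twist": [0, 0, 0]}]' --fingers 34

```text
time_s: 18.68
tcp_pos: [0.5395, 0.3216, 0.3013]
tcp_rot: [-0.0, 0.998, 0.056, 0.001]
wrist_force: [-1.0, 0.0, 0.6]
grip_width: 0.034
grip_force: 0.0
```

Call:
arm_command --commands '[{"travel": [0, 0, 0], "twist": [0, 0, 0]}, {"travel": [0, 0, 0], "twist": [0, 0, 0]}, {"travel": [0, 0, 0], "twist": [0, 0, 0]}, {"travel": [0, 0, 0], "twist": [0, 0, 0]}]' --fingers 2

```text
time_s: 19.18
tcp_pos: [0.5396, 0.3199, 0.3012]
tcp_rot: [0.001, 0.998, 0.055, 0.0]
wrist_force: [-1.6, -5.5, 5.0]
grip_width: 0.0071
grip_force: 58.6
```

Run:
```python
from h import *
st();print(manip.state()['ft_torque'])
```

```text
t 19.18 tcp [0.5396 0.3199 0.3012] yaw -83.71 zax [ 0.001 -0.002 -1.   ] F [-1.6 -5.5  5. ] grip 0.0071 58.639463782310486
[-1.2462958   0.21106326  0.18363164]
```

Run:
```python
import numpy as np, json
psi=np.radians(6.5);s=np.linspace(0,1,61);e=1.15*s*0+ (s*s*(3-2*s))*.5+.5*s
th=2.4+(np.pi/2-2.4)*e
l=-.255*np.cos(th);z=.255*np.sin(th)
P=np.c_[-np.sin(psi)*l,np.cos(psi)*l,z]/.25
P=np.round(P-P[0],3)
for k in range(5):
    print(json.dumps([{"travel":np.round(P[12*k+i]-P[12*k],3).tolist(),"twist":[0,0,0]} for i in range(1,13)]))
```

```text
[{"travel": [0.001, -0.005, 0.005], "twist": [0, 0, 0]}, {"travel": [0.001, -0.01, 0.011], "twist": [0, 0, 0]}, {"travel": [0.002, -0.016, 0.018], "twist": [0, 0, 0]}, {"travel": [0.003, -0.023, 0.024], "twist": [0, 0, 0]}, {"travel": [0.003, -0.03, 0.031], "twist": [0, 0, 0]}, {"travel": [0.004, -0.037, 0.039], "twist": [0, 0, 0]}, {"travel": [0.005, -0.045, 0.047], "twist": [0, 0, 0]}, {"travel": [0.006, -0.054, 0.055], "twist": [0, 0, 0]}, {"travel": [0.007, -0.063, 0.063], "twist": [0, 0, 0]}, {"travel": [0.008, -0.072, 0.072], "twist": [0, 0, 0]}, {"travel": [0.009, -0.082, 0.08], "twist": [0, 0, 0]}, {"travel": [0.01, -0.092, 0.089], "twist": [0, 0, 0]}]
[{"travel": [0.002, -0.011, 0.009], "twist": [0, 0, 0]}, {"travel": [0.003, -0.022, 0.018], "twist": [0, 0, 0]}, {"travel": [0.004, -0.033, 0.027], "twist": [0, 0, 0]}, {"travel": [0.006, -0.045, 0.037], "twist": [0, 0, 0]}, {"travel": [0.007, -0.058, 0.046], "twist": [0, 0, 0]}, {"travel": [0.008, -0.07, 0.055], "twist": [0, 0, 0]}, {"travel": [0.01, -0.083, 0.064], "twist": [0, 0, 0]}, {"travel": [0.012, -0.097, 0.073], "twis
[... 1548 characters left out ...]
 0.041], "twist": [0, 0, 0]}]
[{"travel": [0.001, -0.013, 0.002], "twist": [0, 0, 0]}, {"travel": [0.003, -0.026, 0.003], "twist": [0, 0, 0]}, {"travel": [0.004, -0.039, 0.004], "twist": [0, 0, 0]}, {"travel": [0.005, -0.051, 0.005], "twist": [0, 0, 0]}, {"travel": [0.007, -0.063, 0.006], "twist": [0, 0, 0]}, {"travel": [0.008, -0.074, 0.007], "twist": [0, 0, 0]}, {"travel": [0.009, -0.084, 0.007], "twist": [0, 0, 0]}, {"travel": [0.01, -0.094, 0.007], "twist": [0, 0, 0]}, {"travel": [0.011, -0.103, 0.008], "twist": [0, 0, 0]}, {"travel": [0.012, -0.112, 0.008], "twist": [0, 0, 0]}, {"travel": [0.013, -0.12, 0.008], "twist": [0, 0, 0]}, {"travel": [0.014, -0.127, 0.008], "twist": [0, 0, 0]}]
```

Call:
arm_command --commands '[{"travel": [0.001, -0.005, 0.005], "twist": [0, 0, 0]}, {"travel": [0.001, -0.01, 0.011], "twist": [0, 0, 0]}, {"travel": [0.002, -0.016, 0.018], "twist": [0, 0, 0]}, {"travel": [0.003, -0.023, 0.024], "twist": [0, 0, 0]}, {"travel": [0.003, -0.03, 0.031], "twist": [0, 0, 0]}, {"travel": [0.004, -0.037, 0.039], "twist": [0, 0, 0]}, {"travel": [0.005, -0.045, 0.047], "twist": [0, 0, 0]}, {"travel": [0.006, -0.054, 0.055], "twist": [0, 0, 0]}, {"travel": [0.007, -0.063, 0.063], "twist": [0, 0, 0]}, {"travel": [0.008, -0.072, 0.072], "twist": [0, 0, 0]}, {"travel": [0.009, -0.082, 0.08], "twist": [0, 0, 0]}, {"travel": [0.01, -0.092, 0.089], "twist": [0, 0, 0]}]'

```text
time_s: 20.68
tcp_pos: [0.5421, 0.2984, 0.3226]
tcp_rot: [0.0, 0.998, 0.055, 0.001]
wrist_force: [4.1, -2.8, -6.6]
grip_width: 0.0075
grip_force: 58.3
```

Following well with low forces, so I'll continue.

Call:
arm_command --commands '[{"travel": [0.002, -0.011, 0.009], "twist": [0, 0, 0]}, {"travel": [0.003, -0.022, 0.018], "twist": [0, 0, 0]}, {"travel": [0.004, -0.033, 0.027], "twist": [0, 0, 0]}, {"travel": [0.006, -0.045, 0.037], "twist": [0, 0, 0]}, {"travel": [0.007, -0.058, 0.046], "twist": [0, 0, 0]}, {"travel": [0.008, -0.07, 0.055], "twist": [0, 0, 0]}, {"travel": [0.01, -0.083, 0.064], "twist": [0, 0, 0]}, {"travel": [0.012, -0.097, 0.073], "twist": [0, 0, 0]}, {"travel": [0.013, -0.111, 0.082], "twist": [0, 0, 0]}, {"travel": [0.015, -0.125, 0.091], "twist": [0, 0, 0]}, {"travel": [0.016, -0.139, 0.1], "twist": [0, 0, 0]}, {"travel": [0.018, -0.154, 0.109], "twist": [0, 0, 0]}]'

```text
time_s: 22.18
tcp_pos: [0.5468, 0.2606, 0.3504]
tcp_rot: [-0.0, 0.998, 0.056, 0.001]
wrist_force: [6.7, 0.4, -5.5]
grip_width: 0.0073
grip_force: 58.3
```

Call:
arm_command --commands '[{"travel": [0.002, -0.015, 0.008], "twist": [0, 0, 0]}, {"travel": [0.003, -0.03, 0.016], "twist": [0, 0, 0]}, {"travel": [0.005, -0.046, 0.024], "twist": [0, 0, 0]}, {"travel": [0.007, -0.061, 0.032], "twist": [0, 0, 0]}, {"travel": [0.009, -0.077, 0.039], "twist": [0, 0, 0]}, {"travel": [0.011, -0.093, 0.047], "twist": [0, 0, 0]}, {"travel": [0.012, -0.109, 0.054], "twist": [0, 0, 0]}, {"travel": [0.014, -0.125, 0.06], "twist": [0, 0, 0]}, {"travel": [0.016, -0.142, 0.067], "twist": [0, 0, 0]}, {"travel": [0.018, -0.158, 0.073], "twist": [0, 0, 0]}, {"travel": [0.02, -0.174, 0.078], "twist": [0, 0, 0]}, {"travel": [0.022, -0.19, 0.084], "twist": [0, 0, 0]}]'

```text
time_s: 23.68
tcp_pos: [0.5525, 0.2143, 0.3724]
tcp_rot: [-0.002, 0.998, 0.057, 0.002]
wrist_force: [5.5, 3.6, 1.5]
grip_width: 0.0075
grip_force: 58.6
```

Run:
```python
from h import *
st();print(manip.state()['ft_torque'])
```

```text
t 23.68 tcp [0.5525 0.2143 0.3724] yaw -83.51 zax [ 0.003  0.003 -1.   ] F [5.5 3.6 1.5] grip 0.0075 58.58263313770294
[ 1.02134366 -1.10029914  0.13010793]
```

Call:
arm_command --commands '[{"travel": [0.002, -0.017, 0.005], "twist": [0, 0, 0]}, {"travel": [0.003, -0.033, 0.01], "twist": [0, 0, 0]}, {"travel": [0.005, -0.049, 0.014], "twist": [0, 0, 0]}, {"travel": [0.007, -0.065, 0.018], "twist": [0, 0, 0]}, {"travel": [0.009, -0.081, 0.022], "twist": [0, 0, 0]}, {"travel": [0.011, -0.096, 0.026], "twist": [0, 0, 0]}, {"travel": [0.012, -0.111, 0.029], "twist": [0, 0, 0]}, {"travel": [0.014, -0.127, 0.032], "twist": [0, 0, 0]}, {"travel": [0.016, -0.141, 0.035], "twist": [0, 0, 0]}, {"travel": [0.017, -0.156, 0.037], "twist": [0, 0, 0]}, {"travel": [0.019, -0.17, 0.039], "twist": [0, 0, 0]}, {"travel": [0.021, -0.184, 0.041], "twist": [0, 0, 0]}]'

```text
time_s: 25.18
tcp_pos: [0.5581, 0.1681, 0.3833]
tcp_rot: [-0.002, 0.998, 0.057, 0.002]
wrist_force: [3.4, 2.9, 9.8]
grip_width: 0.0074
grip_force: 62.3
```

Call:
arm_command --commands '[{"travel": [0.001, -0.013, 0.002], "twist": [0, 0, 0]}, {"travel": [0.003, -0.026, 0.003], "twist": [0, 0, 0]}, {"travel": [0.004, -0.039, 0.004], "twist": [0, 0, 0]}, {"travel": [0.005, -0.051, 0.005], "twist": [0, 0, 0]}, {"travel": [0.007, -0.063, 0.006], "twist": [0, 0, 0]}, {"travel": [0.008, -0.074, 0.007], "twist": [0, 0, 0]}, {"travel": [0.009, -0.084, 0.007], "twist": [0, 0, 0]}, {"travel": [0.01, -0.094, 0.007], "twist": [0, 0, 0]}, {"travel": [0.011, -0.103, 0.008], "twist": [0, 0, 0]}, {"travel": [0.012, -0.112, 0.008], "twist": [0, 0, 0]}, {"travel": [0.013, -0.12, 0.008], "twist": [0, 0, 0]}, {"travel": [0.014, -0.127, 0.008], "twist": [0, 0, 0]}]'

```text
time_s: 26.68
tcp_pos: [0.5622, 0.136, 0.3852]
tcp_rot: [-0.001, 0.998, 0.056, 0.003]
wrist_force: [7.0, 1.9, 6.0]
grip_width: 0.0069
grip_force: 62.7
```

Call:
arm_command --commands '[{"travel": [0, 0, 0], "twist": [0, 0, 0]}, {"travel": [0, 0, 0], "twist": [0, 0, 0]}, {"travel": [0, 0, 0], "twist": [0, 0, 0]}, {"travel": [0, 0, 0], "twist": [0, 0, 0]}]'

```text
time_s: 27.18
tcp_pos: [0.5622, 0.136, 0.3852]
tcp_rot: [-0.001, 0.998, 0.056, 0.003]
wrist_force: [6.0, 1.8, 5.7]
grip_width: 0.0072
grip_force: 62.7
```

Run:
```python
from h import *
st();print(manip.state()['ft_torque'])
d=shot('top');s=shot('side');w=shot('wrist')
def prof(d,nm,z,y0,offs,lo=70):
    h=cv2.cvtColor(d['image'],cv2.COLOR_BGR2HSV).astype(int)
    for off in offs:
        b=np.array([.561,y0,z])+off*np.array([.9936,.1132,0]);u=[]
        for t in np.arange(-.03,.0301,.001):
            q=proj(d,b+t*np.array([-.1132,.9936,0])).round().astype(int)
            if 0<=q[0]<640 and 0<=q[1]<480:u.append((round(t,3),h[q[1],q[0],1],h[q[1],q[0],2]))
        u=np.array(u);
        if len(u):k=u[(u[:,1]<lo),0];print(nm,off,k.min() if len(k) else None,k.max() if len(k) else None,len(k))
prof(d,'t',.321,.133,(-.055,-.05,-.045,.045,.05,.055));prof(w,'w',.321,.133,(.03,.04,.05))
cv2.imwrite('pics/fin_s.png',s['image'])
```

```text
t 27.18 tcp [0.5622 0.136  0.3852] yaw -83.55 zax [ 0.006  0.002 -1.   ] F [6.  1.8 5.7] grip 0.0072 62.693352699279785
[ 0.59541417 -1.53057607  0.0801535 ]
t -0.055 -0.03 0.03 34
t -0.05 -0.03 0.03 36
t -0.045 -0.03 0.03 39
t 0.045 -0.03 0.016 35
t 0.05 -0.03 0.013 32
t 0.055 -0.03 0.011 27
w 0.03 -0.013 0.016 20
w 0.04 -0.001 0.008 10
w 0.05 -0.001 0.008 10
```

The bar is about 3 mm (0.013 rad) past upright, so a small correction, then settle.

Call:
arm_command --commands '[{"travel": [0, -0.003, 0], "twist": [0, 0, 0]}, {"travel": [0, -0.006, 0], "twist": [0, 0, 0]}, {"travel": [0, -0.009, 0], "twist": [0, 0, 0]}, {"travel": [0, -0.012, 0], "twist": [0, 0, 0]}, {"travel": [0, -0.012, 0], "twist": [0, 0, 0]}, {"travel": [0, -0.012, 0], "twist": [0, 0, 0]}, {"travel": [0, -0.012, 0], "twist": [0, 0, 0]}, {"travel": [0, -0.012, 0], "twist": [0, 0, 0]}]'

```text
time_s: 28.32
tcp_pos: [0.5625, 0.1332, 0.3852]
tcp_rot: [-0.001, 0.998, 0.056, 0.003]
wrist_force: [9.3, 2.3, 4.8]
grip_width: 0.0074
grip_force: 62.5
```

Run:
```python
from h import *
st();print(np.abs(manip.state()['qvel']).max())
w=shot('wrist');h=cv2.cvtColor(w['image'],cv2.COLOR_BGR2HSV).astype(int)
def f(b,z):
    for off in b:
        c=np.array([.561,.133,z])+off*np.array([.9936,.1132,0]);k=[]
        for t in np.arange(-.02,.0201,.001):
            q=proj(w,c+t*np.array([-.1132,.9936,0])).round().astype(int)
            if h[q[1],q[0],1]<70:k.append(round(t,3))
        print(off,k[:1],k[-1:])
f((.04,.05),.321)
s=shot('side');i=s['image'];hh=cv2.cvtColor(i,cv2.COLOR_BGR2HSV).astype(int)
y=(abs(hh[...,0]-27)<6)&(hh[...,1]>180)&(hh[...,2]>80);p=proj(s,[.603,.024,.066]);n,l,a,c=cv2.connectedComponentsWithStats(y.astype(np.uint8))
print(p,[(a[k].tolist()) for k in range(1,n) if np.hypot(*(c[k]-p))<25 and a[k,4]>50])
```

```text
t 28.32 tcp [0.5625 0.1332 0.3852] yaw -83.54 zax [ 0.007  0.003 -1.   ] F [9.3 2.3 4.8] grip 0.0074 62.52227067947388
0.0017402761357138052
0.04 [np.float64(-0.004)] [np.float64(0.006)]
0.05 [np.float64(-0.004)] [np.float64(0.005)]
[307.59458899 237.77894067] [[289, 232, 36, 18, 502]]
```

The bar is over the hinge line, the lid is at rest and the stack is unchanged. Handing in.

```bash
python3 -c "
from station import manip
print(manip.hand_in())"
```

```text
the job is handed in; nothing more can be done
None
```

The job is handed in: the blue box is stacked on the grey and the yellow on the blue, each set down and aligned to about 1–2 mm, and the lid is at rest within about 1 mm of its balance point with the bar still gripped, at 28 s of the 72 s allowed; the hand-in returned no verdict.

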